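# Walk the kneeling block up to its padded stop

### The job

The heavy kneeling block is to stand flush against the sprung pad of the stop on the bench: walk it there by pushing on its near face close to alternate ends, swinging first its left end about 3 cm ahead of the right, then its right end about 3 cm ahead of the left, then its left end ahead again until the left front corner meets the pad. Then bring the right end up too so that the block stands square on the pad, press it home gently until the pad gives about 5 mm (some 10 N on the pad), and let go. Do not bang the block or squeeze the pad much beyond that, touch the stop with nothing but the block, do not let the block slew far round or rise, keep it in line with the pad, and leave the cells, the pot and the cultivator alone.

Things in the scene. Friction and masses are not known exactly. Their poses are not given: they have to be found in the camera images.
- kneeler: loose teal kneeling block of hard silicone, 90 mm deep (its x, the way it is walked) x 220 mm long (its y) x 55 mm high, 0.7 to 1.1 kg, too wide to grasp. Origin: centre of its underside; x points away from the robot to the pad, y to the robot's left; near face 45 mm to -x of the origin. Starts 108 to 141 mm short of the pad and nearly square to it
- block_mid (a point): centre of the block, half-way up (27.5 mm); axes as the block's. Sliding friction on the bench 2 to 6 N, unknown. Pushed near one end, the block pivots about a point close to its other end, which stays about where it was, so the middle gains about half of what the pushed end does
- block_left (a point): middle of the block's left (+y) end face, 110 mm from the block's middle, 27.5 mm up; axes as the block's
- block_right (a point): middle of the block's right (-y) end face, 110 mm from the block's middle, 27.5 mm up; axes as the block's
- dock: fixed stop beyond the block: pine beam 260 mm long, 65 mm high, near side 55 mm to +x of the origin, carrying a steel plate on screws and, before it, a black sprung rubber pad. Origin: bench level below the middle of the pad's face when the screws are fully in; x points away from the robot (the way the block is walked), y to its left. The block belongs centred on it (y = 0, 25 mm either way)
- pad_in (a point): point 30 mm above the stop's origin, fixed to the beam. The pad is 170 mm long (along y, centred), from 10 to 50 mm high. The screws hold its face 1 to 20 mm nearer the robot (-x) than this point, differently each time and not reported: find the pad by feel. It gives 2 N per mm, straight back along x, for 12 mm
- cell_a: loose square open plastic cell, peat brown, 60 x 60 x 55 mm high; origin: centre of its underside. A bystander left of the block's lane, its centre about 215 mm from the lane's middle line
- cell_b: loose square open plastic cell, peat brown, 60 x 60 x 55 mm high; origin: centre of its underside. A bystander left of the block's lane, its centre about 215 mm from the lane's middle line
- cell_c: loose square open plastic cell, peat brown, 60 x 60 x 55 mm high; origin: centre of its underside. A bystander right of the block's lane, its centre about 215 mm from the lane's middle line
- cell_d: loose square open plastic cell, peat brown, 60 x 60 x 55 mm high; origin: centre of its underside. A bystander right of the block's lane, its centre about 215 mm from the lane's middle line
- herb_pot: loose cream glazed ceramic herb pot, 94 mm across the rim, 85 mm high (herbs to 155 mm); origin: centre of its underside. A bystander to the right
- cultivator: loose steel hand cultivator lying on the bench, 260 mm long along its x, 80 mm wide, 32 mm high; origin: at bench level near its middle. A bystander to the left
There are look-alikes about, which are no part of the job. Of the things like the kneeler, leave any that is purple or yellow; of the rest the larger one is meant.

How it is judged:
On the way, in this order (a step that is already met when the one before it is completed fails the run):
1. the block's left end is swung 25 mm or more ahead of its right end (towards the stop) (((x of block_left in the frame of dock above -0.175 m and x of block_right in the frame of dock below -0.19 m) or (x of block_left in the frame of dock above -0.165 m and x of block_right in the frame of dock below -0.18 m) or (x of block_left in the frame of dock above -0.155 m and x of block_right in the frame of dock below -0.17 m) or (x of block_left in the frame of dock above -0.145 m and x of block_right in the frame of dock below -0.16 m) or (x of block_left in the frame of dock above -0.135 m and x of block_right in the frame of dock below -0.15 m) or (x of block_left in the frame of dock above -0.125 m and x of block_right in the frame of dock below -0.14 m) or (x of block_left in the frame of dock above -0.115 m and x of block_right in the frame of dock below -0.13 m) or (x of block_left in the frame of dock above -0.105 m and x of block_right in the frame of dock below -0.12 m) or (x of block_left in the frame of dock above -0.095 m and x of block_right in the frame of dock below -0.11 m) or (x of block_left in the frame of dock above -0.085 m and x of block_right in the frame of dock below -0.1 m) or (x of block_left in the frame of dock above -0.075 m and x of block_right in the frame of dock below -0.09 m) or (x of block_left in the frame of dock above -0.065 m and x of block_right in the frame of dock below -0.08 m) or (x of block_left in the frame of dock above -0.055 m and x of block_right in the frame of dock below -0.07 m) or (x of block_left in the frame of dock above -0.045 m and x of block_right in the frame of dock below -0.06 m))), for 0.1 s.
2. then the right end 25 mm or more ahead of the left (((x of block_right in the frame of dock above -0.175 m and x of block_left in the frame of dock below -0.19 m) or (x of block_right in the frame of dock above -0.165 m and x of block_left in the frame of dock below -0.18 m) or (x of block_right in the frame of dock above -0.155 m and x of block_left in the frame of dock below -0.17 m) or (x of block_right in the frame of dock above -0.145 m and x of block_left in the frame of dock below -0.16 m) or (x of block_right in the frame of dock above -0.135 m and x of block_left in the frame of dock below -0.15 m) or (x of block_right in the frame of dock above -0.125 m and x of block_left in the frame of dock below -0.14 m) or (x of block_right in the frame of dock above -0.115 m and x of block_left in the frame of dock below -0.13 m) or (x of block_right in the frame of dock above -0.105 m and x of block_left in the frame of dock below -0.12 m) or (x of block_right in the frame of dock above -0.095 m and x of block_left in the frame of dock below -0.11 m) or (x of block_right in the frame of dock above -0.085 m and x of block_left in the frame of dock below -0.1 m) or (x of block_right in the frame of dock above -0.075 m and x of block_left in the frame of dock below -0.09 m) or (x of block_right in the frame of dock above -0.065 m and x of block_left in the frame of dock below -0.08 m) or (x of block_right in the frame of dock above -0.055 m and x of block_left in the frame of dock below -0.07 m) or (x of block_right in the frame of dock above -0.045 m and x of block_left in the frame of dock below -0.06 m))), for 0.1 s.
3. then the left end ahead again by 25 mm or more, with the block touching the pad (1.5 N or more) (((x of block_left in the frame of dock above -0.175 m and x of block_right in the frame of dock below -0.19 m) or (x of block_left in the frame of dock above -0.165 m and x of block_right in the frame of dock below -0.18 m) or (x of block_left in the frame of dock above -0.155 m and x of block_right in the frame of dock below -0.17 m) or (x of block_left in the frame of dock above -0.145 m and x of block_right in the frame of dock below -0.16 m) or (x of block_left in the frame of dock above -0.135 m and x of block_right in the frame of dock below -0.15 m) or (x of block_left in the frame of dock above -0.125 m and x of block_right in the frame of dock below -0.14 m) or (x of block_left in the frame of dock above -0.115 m and x of block_right in the frame of dock below -0.13 m) or (x of block_left in the frame of dock above -0.105 m and x of block_right in the frame of dock below -0.12 m) or (x of block_left in the frame of dock above -0.095 m and x of block_right in the frame of dock below -0.11 m) or (x of block_left in the frame of dock above -0.085 m and x of block_right in the frame of dock below -0.1 m) or (x of block_left in the frame of dock above -0.075 m and x of block_right in the frame of dock below -0.09 m) or (x of block_left in the frame of dock above -0.065 m and x of block_right in the frame of dock below -0.08 m) or (x of block_left in the frame of dock above -0.055 m and x of block_right in the frame of dock below -0.07 m) or (x of block_left in the frame of dock above -0.045 m and x of block_right in the frame of dock below -0.06 m)) and contact force between kneeler and dock above 1.5 N), for 0.1 s.
4. then the block, square to the pad within 0.045 rad, is pressed on the pad with 7 N or more for 0.2 s (contact force between kneeler and dock above 7 N and angle between the x axis of kneeler and the x axis of dock, either way round below 0.045 rad), for 0.2 s.
At the end, for the whole second after the job is handed in: the block stands flat on the bench at rest, released, still touching the pad (0.3 N or more), square to it within 0.045 rad, its middle within 25 mm of the pad's middle line (angle between the x axis of kneeler and the x axis of dock, either way round below 0.045 rad and contact force between kneeler and dock above 0.3 N and y of kneeler in the frame of dock between -0.025 and 0.025 m and angle between kneeler's own z axis and vertical below 0.03 rad and linear speed of kneeler below 0.01 m/s and not (contact force between the fingers and kneeler above 0.1 N)).
It fails at once if the block is banged: the robot meets it with a peak of more than 45 N (contact force between any of the arm, the fingers and kneeler above 45 N).
It fails at once if the block presses on the stop with more than 16.5 N (contact force between kneeler and dock above 16.5 N).
It fails at once if the robot pushes on the stop (more than 3 N) (contact force between any of the arm, the fingers and dock above 3 N).
It fails at once if the block slews more than 0.5 rad out of square, tips more than 0.15 rad or is lifted 15 mm (angle between the x axis of kneeler and the x axis of dock, either way round above 0.5 rad or angle between kneeler's own z axis and vertical above 0.15 rad or height (world z) of kneeler above 0.015 m).
It fails at once if a bystander is moved by more than 10 mm (distance of any of cell_a, cell_b, cell_c, cell_d, herb_pot, cultivator from where it was at the start of the episode above 0.01 m).
It also fails if it takes over 72 s, if anything falls off the work surface, if the arm or the gripper's body presses on something with over 40 N, if the wrist force passes 120 N, or if a joint passes its speed limit or range.

### The arm

A 6-joint arm with a two-finger parallel gripper is mounted at the origin on the work surface. World frame = base frame: x ahead of the robot, y to its left, z up, the work surface at z = 0. Lengths are in m, angles in rad, forces in N, time in s.
With the tool pointing down it reaches from about 0.275 to 0.725 m from the base axis. Payload 5.6 kg.
Tool frame: the origin (TCP) lies at the very end of the fingers, on their centre line; the grasp point (between the pads) lies 19 mm behind it; z points along the fingers, y is the line along which they close (so a half turn about z gives the same grasp; the last joint's range is limited). The gripper opens to 85 mm and grips with 20 to 120 N. Pads are 22 mm wide; open, the fingers measure 114 mm over their backs; the gripper's body (76 mm by 85 mm) begins 54 mm behind the grasp point. The pads swing forward as they close: fully open they stand 13 mm farther back than shut.
Start: joints at [1.439, 0.255, 0.108, 0, -1.424, -0.285], TCP at [0.223, 0.503, 0.231] pointing down, gripper open.
Joint ranges: [-2.95, 2.95], [-1.21, 1.97], [-1.09, 1.5], [-2.87, 1.71], [-2.94, -0.07], [-3.05, 3.05]. Speed limits (rad/s): [2.57, 2.57, 3.14, 3.14, 3.14, 3.14].

### API

Orientations are given as a unit quaternion [x, y, z, w].
In Python, from rig import ctrl gives the robot as it stands.
- The arm moves only by the tool apply_moves, never from a script. Its arguments are lists of equal length, an entry for each row: "twist": the turn, a rotation vector about the tool's x, y, z in rad, a list of three; "dp": the shift along the tool's x, y, z in mm, a list of three; "fingers": the opening, from -1 (shut) to 1 (fully open). A call has 1 to 20 rows; each row is the pose to reach, as a shift and turn from the pose commanded when the call began, along the tool's axes at that moment; what a row does not reach only later rows make up. A row lasts 1/12 s, in which the tool goes at most 41.7 mm and 7.16 degrees, less where a joint would pass 70% of its speed; a pose out of reach is approached as far as the arm can. A call with a gripper value outside its range is refused whole. The fingers move at their own pace and stop on an object; "force" is the grip in N (left out, the last holds). Time passes only in rows, so rows that repeat a pose let the fingers close. It gives the time, the measured TCP pose, the force, the opening and the grip force at its end, in the units of the state.
- ctrl.get_state(): the state, without advancing time (a new reading comes with each control period).
- ctrl.camera(name): name is "scene" or "top" or "wrist"; returns the picture (420x560x3 uint8, red, green, blue); there is no depth.
- ctrl.calibration(name): a dict with "fovy" (degrees; the focal length in pixels is half the picture's height over the tangent of half this angle, whatever the lens; pixels are square), "cx", "cy" (the principal point, pixels), "view" (4x4, takes a point from world to camera coordinates); the wrist camera has in their place "tool_from_camera" (4x4, takes a point from camera to tool coordinates, whose origin is the TCP and whose axes are the flange's). Camera axes: x right, y up, looking along -z (the intrinsics and any distortion apply to the point x, -y, -z); pixel columns grow to the right and rows downward; lengths in m; the calibration is good to about 2 mm. A picture is of the moment at which its call begins: read the wrist's pose just before it. calibration takes no time and is no camera call.
- ctrl.finish_job(): hands the job in; it is judged then, once.
The state is a dict: "t": time; "qpos": joint angles; "qd": joint speeds; "joint_efforts": joint torques, N m; "tool_pos": TCP position; "tcp_rot": TCP orientation; "wrist_force": force on the tool from outside, world axes, zero at the start; "ft_torque": the same for the moment, N m; "gripper_width": finger opening in m; "grasp_force": force on a finger pad.
Only numpy, scipy, OpenCV 4.12 (cv2) and the standard library are available. Lean on these libraries where they do the work, as an engineer would, in place of code of your own. Each camera call takes 0.05 s, during which the arm holds its last target. There are 200 camera calls.

## Working session

There is one attempt and no reset: what is moved stays moved. The work goes in short steps, Python scripts to look and compute and a tool call to move; the robot and the scene stay as the last step left them, time stands still between calls to the robot, and variables do not carry over. Pictures are saved under pics/ and viewed, at most 10 in all, crops included, and the job is handed in when it is done.

Besides the shell and the picture viewer there is one more tool, called after "Request:" as name(argument=value, ...) on one line, values as JSON. apply_moves: Moves the arm, as the interface text tells. Its arguments: {"type":"object","properties":{"twist":{"type":"array","items":{"type":"array","items":{"type":"number"}}},"dp":{"type":"array","items":{"type":"array","items":{"type":"number"}}},"fingers":{"type":"array","items":{"type":"number"}},"force":{"type":"number"}},"required":["twist","dp","fingers"]}

```bash
mkdir -p pics; ls; python3 - <<'E'
from rig import ctrl
import cv2,numpy as np
s=ctrl.get_state();print(s)
for n in("top","scene"):
    im=ctrl.camera(n);cv2.imwrite(f"pics/{n}0.png",im[:,:,::-1]);c=ctrl.calibration(n);print(n,c)
print(ctrl.calibration("wrist"))
E
```

```text
pics
{'t': 0.0, 'qpos': array([ 1.43855233e+00,  2.55759796e-01,  1.07012879e-01, -4.90036461e-04,
       -1.42386537e+00, -2.84608591e-01]), 'qd': array([0.00040731, 0.0003386 , 0.00089942, 0.00027193, 0.00160573,
       0.00054851]), 'joint_efforts': array([ 1.17512296e-03, -3.86624944e+01,  2.37936991e+01,  5.36493346e+00,
       -6.26374473e-03,  2.63050441e-05]), 'tool_pos': array([0.22242448, 0.50249126, 0.23038999]), 'tcp_rot': array([ 9.78349858e-01, -2.06955727e-01, -1.72537399e-04,  9.23791951e-04]), 'wrist_force': array([0.70595312, 0.81157853, 1.14249192]), 'ft_torque': array([-0.04878499,  0.0276152 , -0.00924052]), 'grasp_force': 0.0, 'gripper_width': 0.08565391376649269}
top {'fovy': 47.0633983574403, 'cx': 277.37500824009527, 'cy': 210.17221843326834, 'view': array([[ 0.02640521, -0.99965058,  0.00121827,  0.01720516],
       [ 0.98132793,  0.02615345,  0.19055574, -0.53682384],
       [-0.19052101, -0.00383614,  0.98167562, -1.06130849],
       [ 0.        ,  0.        ,  0.        ,  1.        ]])}
scene {'fovy': 47.32829360585549, 'cx': 273.78048537620447, 'cy': 208.71107860173825, 'view': array([[-0.22160889,  0.97493916, -0.01957359,  0.05552026],
       [-0.64591223, -0.13172238,  0.75196184,  0.29146409],
       [ 0.73053877,  0.17928425,  0.65891598, -1.77612501],
       [ 0.        ,  0.        ,  0.        ,  1.        ]])}
{'fovy': 71.15823670395824, 'cx': 280.46648751144915, 'cy': 209.9788558645426, 'tool_from_camera': array([[-3.68469700e-04,  9.58866963e-01,  2.83855616e-01,
         7.16691641e-02],
       [ 9.99999848e-01,  4.69709397e-04, -2.88594535e-04,
         9.10470082e-04],
       [-4.10053416e-04,  2.83855466e-01, -9.58866991e-01,
        -1.42596311e-01],
       [ 0.00000000e+00,  0.00000000e+00,  0.00000000e+00,
         1.00000000e+00]])}
```

View pics/top0.png

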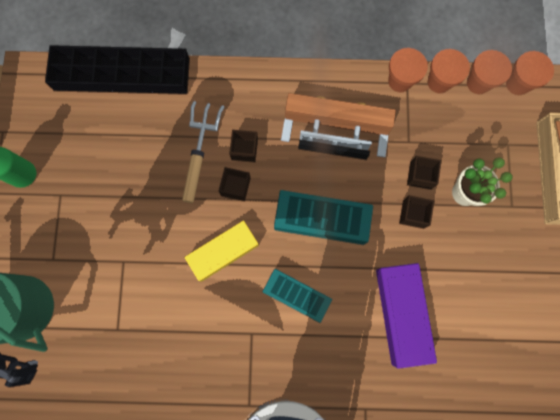

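View pics/scene0.png

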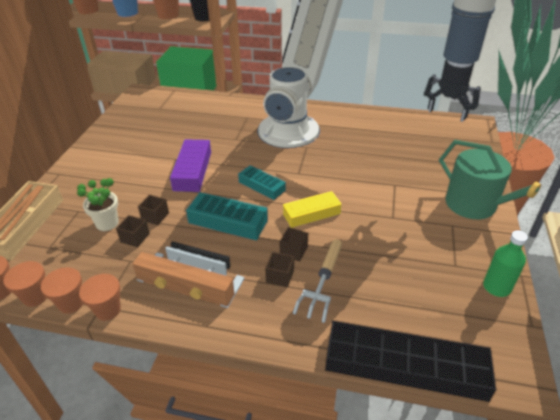

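The block wanted is the large teal one at top-view pixel (323,217). Its look-alikes are the small teal one (297,295), the yellow one (222,251) and the purple one (407,315). The stop has its beam at (340,110) and its black pad at (334,146). The cells are at (244,145), (235,184), (424,172) and (417,212).

```bash
cat > h.py <<'E'
from rig import ctrl
import cv2,numpy as np
from scipy.spatial.transform import Rotation as R
def ray(n,uv,z):
    c=ctrl.calibration(n);f=210/np.tan(np.radians(c["fovy"]/2));V=c["view"]
    uv=np.atleast_2d(uv).astype(float)
    d=np.c_[(uv[:,0]-c["cx"])/f,-(uv[:,1]-c["cy"])/f,-np.ones(len(uv))]@V[:3,:3]
    o=-V[:3,:3].T@V[:3,3]
    return (o+d*((z-o[2])/d[:,2])[:,None])[:,:2]
def proj(n,P):
    c=ctrl.calibration(n);f=210/np.tan(np.radians(c["fovy"]/2));V=c["view"]
    p=np.atleast_2d(P)@V[:3,:3].T+V[:3,3]
    return np.c_[c["cx"]-f*p[:,0]/p[:,2],c["cy"]+f*p[:,1]/p[:,2]]
def comp(m):
    cs=cv2.findContours(m,cv2.RETR_EXTERNAL,cv2.CHAIN_APPROX_NONE)[0]
    return max(cs,key=cv2.contourArea)[:,0]
def rect(xy):
    (c,(w,h),a)=cv2.minAreaRect((xy*1000).astype(np.float32)); 
    b=cv2.boxPoints(((c),(w,h),a)); e=[b[1]-b[0],b[2]-b[1]]; L=max(e,key=np.linalg.norm)
    if L[1]<0: L=-L
    return np.array(c)/1000,sorted([w,h]),np.arctan2(-L[0],L[1])
E
python3 - <<'E'
from h import *
im=cv2.imread("pics/top0.png");hsv=cv2.cvtColor(im,cv2.COLOR_BGR2HSV)
m=cv2.inRange(hsv,(80,80,25),(100,255,255));m[:,:230]=0
k=comp(m);print("block top",rect(ray("top",k,0.055)),"z0",rect(ray("top",k,0)))
print(k.min(0),k.max(0),cv2.approxPolyDP(k,4,True)[:,0].tolist())
x,y=proj("top",[0.45,0,0])[0];print("chk",x,y, "cam",-ctrl.calibration("top")["view"][:3,:3].T@ctrl.calibration("top")["view"][:3,3])
h=hsv[110,340];print("beam hsv",h,"pad",hsv[148,334],"teal",hsv[230,290],hsv[200,284])
m=cv2.inRange(hsv,(3,150,110),(14,255,255));m[:90]=0;m[135:]=0;m[:,:270]=0;m[:,400:]=0
b=comp(m);print("beam",rect(ray("top",b,.065)),cv2.approxPolyDP(b,3,True)[:,0].tolist())
crop=cv2.resize(im[80:260,220:460],None,fx=3.3,fy=3.3,interpolation=cv2.INTER_CUBIC);cv2.imwrite("pics/c0.png",crop)
E
```

```text
block top (array([ 0.5228667, -0.0738062]), [93.48759460449219, 216.7549591064453], np.float32(-0.13410056)) z0 (array([ 0.53290198, -0.07890527]), [98.2086181640625, 227.70082092285156], np.float32(-0.1341005))
[275 191] [372 243] [[280, 191], [276, 229], [367, 241], [371, 205]]
chk 289.60390859723594 250.2070282648757 cam [0.32414435 0.02716761 1.14413457]
beam hsv [ 12 146 184] pad [12 33 39] teal [ 89 172  92] [ 90 166  72]
beam (array([ 0.83339392, -0.2473894 ]), [2.566945791244507, 9.576528549194336], np.float32(-0.021633064)) [[395, 90], [399, 91]]
```

View pics/c0.png

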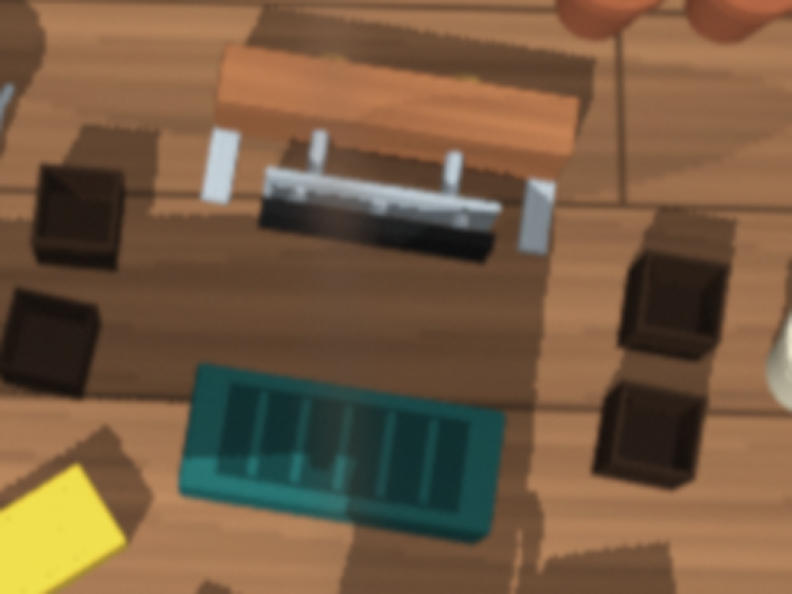

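The crop shows the big teal block (crop px 340,450). Its far top edge runs (197,366)-(505,410). The beam's far top edge runs (228,45)-(580,98), and the pad is at (262..490, 200..262). This is the right block.

```bash
python3 - <<'E'
from h import *
def q(p,z): return ray("top",np.array(p)/3.3+[220-.35,80-.35],z)
def rep(n,a,z):
    w=q(a,z);d=w[1]-w[0];L=np.linalg.norm(d);print(n,w.round(4).tolist(),"mid",w.mean(0).round(4),"len",L.round(4),"yaw",np.arctan2(d[0],-d[1]).round(4))
rep("block far top",[(197,366),(505,410)],.055)
rep("block near bot",[(180,496),(477,542)],0)
rep("beam far top",[(228,45),(580,98)],.065)
rep("beam near top",[(218,97),(576,155)],.065)
rep("pad top near",[(262,204),(491,236)],.05)
rep("pad bot near",[(262,228),(486,263)],.01)
for n,p in dict(a=(80,210),b=(52,340),c=(675,305),d=(650,435)).items():print(n,q([p],.055))
rep("endplates near",[(215,202),(535,253)],.0)
E
```

```text
block far top [[0.582, 0.0281], [0.5561, -0.188]] mid [ 0.569 -0.08 ] len 0.2176 yaw -0.119
block near bot [[0.4977, 0.038], [0.4698, -0.1775]] mid [ 0.4838 -0.0698] len 0.2173 yaw -0.1286
beam far top [[0.819, 0.0117], [0.7851, -0.2426]] mid [ 0.8021 -0.1154] len 0.2566 yaw -0.1327
beam near top [[0.7788, 0.018], [0.7417, -0.2389]] mid [ 0.7603 -0.1104] len 0.2596 yaw -0.1436
pad top near [[0.7042, -0.0157], [0.6845, -0.1804]] mid [ 0.6943 -0.098 ] len 0.1659 yaw -0.1187
pad bot near [[0.6993, -0.0176], [0.6767, -0.184]] mid [ 0.688  -0.1008] len 0.168 yaw -0.1352
a [[0.6944326  0.11480536]]
b [[0.59804125 0.1307319 ]]
c [[ 0.63534389 -0.30923618]]
d [[ 0.54101844 -0.28884575]]
endplates near [[0.7222, 0.0178], [0.6886, -0.2227]] mid [ 0.7054 -0.1024] len 0.2428 yaw -0.1387
```

```bash
cat >> h.py <<'E'
YAW=-0.135; O=np.array([0.7058,-0.103])
X=np.array([np.cos(YAW),np.sin(YAW)]);Y=np.array([-X[1],X[0]])
def w2d(p): d=np.atleast_2d(p)[:,:2]-O; return np.c_[d@X,d@Y]*1000   # mm
def d2w(x,y): return O+X*x/1000+Y*y/1000
def dp(x,y,z):
    "mm in tool axes from the present pose to dock-frame x,y, height z (mm)"
    s=ctrl.get_state();Rm=R.from_quat(s["tcp_rot"])
    return (Rm.inv().apply(np.r_[d2w(x,y),z/1000]-s["tool_pos"])*1000).round(1)
def where():
    s=ctrl.get_state();Rm=R.from_quat(s["tcp_rot"]).as_matrix()
    print("t",round(s["t"],2),"tcp dock",w2d(s["tool_pos"][:2])[0].round(1),"z",(s["tool_pos"][2]*1000).round(1),"yaw",np.arctan2(Rm[1,0],Rm[0,0]).round(4),"F",s["wrist_force"].round(1))
E
python3 - <<'E'
from h import *
where();print(dp(-270,99,150),dp(-270,99,22))
print(d2w(-270,99))
E
```

```text
t 0.1 tcp dock [-560.5  535. ] z 230.5 yaw -0.4168 F [-0.8  0.1 -0.1]
[400.2 337.9  81.1] [400.2 337.6 209.1]
[0.45158108 0.03143862]
```

Request:
apply_moves(twist=[[0,0,-0.1],[0,0,-0.2],[0,0,-0.282],[0,0,-0.282],[0,0,-0.282],[0,0,-0.282],[0,0,-0.282],[0,0,-0.282],[0,0,-0.282],[0,0,-0.282],[0,0,-0.282],[0,0,-0.282],[0,0,-0.282],[0,0,-0.282],[0,0,-0.282],[0,0,-0.282],[0,0,-0.282],[0,0,-0.282]], dp=[[25,21,5],[50,42,10],[75,63,15],[100,84,20],[125,105,25],[150,127,30],[175,148,36],[200,169,41],[225,190,46],[250,211,51],[275,232,56],[300,253,61],[325,274,66],[350,296,71],[375,317,76],[400,338,81],[400,338,81],[400,338,81]], fingers=[-1,-1,-1,-1,-1,-1,-1,-1,-1,-1,-1,-1,-1,-1,-1,-1,-1,-1], force=40)

```text
t: 1.6
tool_pos: [0.4514, 0.0304, 0.1494]
tcp_rot: [0.998, -0.069, -0.001, 0.0]
wrist_force: [0.2, 0.4, -0.1]
gripper_width: -0.0003
grasp_force: 0.0
```

```bash
python3 - <<'E'
from h import *
where();print(dp(-270,99,22))
im=ctrl.camera("top");cv2.imwrite("pics/top1.png",im[:,:,::-1])
w=ctrl.camera("wrist");cv2.imwrite("pics/w1.png",w[:,:,::-1])
cv2.imwrite("pics/v1.png",np.hstack([cv2.resize(im[80:350,170:430,::-1],(400,415)),cv2.resize(w[:,:,::-1],(400,300))[0:300] if 0 else cv2.copyMakeBorder(cv2.resize(w[:,:,::-1],(400,300)),0,115,0,0,0)]))
E
```

```text
t 1.6 tcp dock [-270.1   97.9] z 149.4 yaw -0.1384 F [ 0.2  0.4 -0.1]
[  0.3  -1.2 127.4]
```

View pics/v1.png

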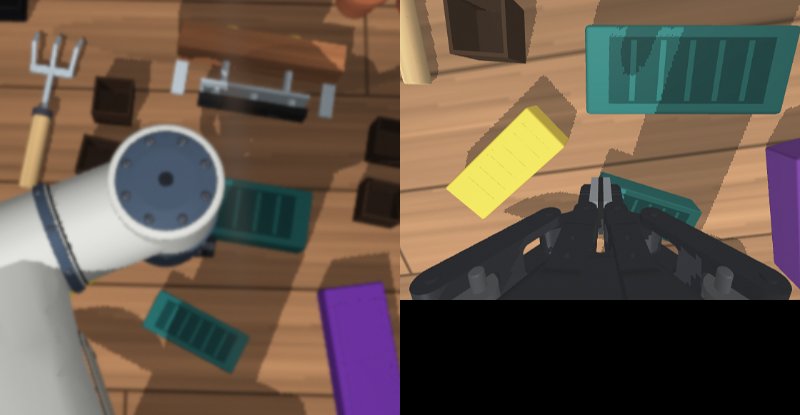

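The wrist view shows the teal block ahead at (690,70), with the fingers beside the yellow and small teal look-alikes. The way down is clear, so I descend and begin the first push.

Request:
apply_moves(twist=[[0,0,0],[0,0,0],[0,0,0],[0,0,0],[0,0,0],[0,0,0],[0,0,0],[0,0,0],[0,0,0],[0,0,0],[0,0,0],[0,0,0],[0,0,0],[0,0,0],[0,0,0],[0,0,0],[0,0,0],[0,0,0],[0,0,0],[0,0,0]], dp=[[0,0,25],[0,0,55],[0,0,85],[0,0,110],[0,0,122],[0,0,127],[3,0,127],[8,0,127],[13,0,127],[16,0,127],[18,0,127],[20,0,127],[22,0,127],[24,0,127],[26,0,127],[28,0,127],[30,0,127],[32,0,127],[34,0,127],[36,0,127]], fingers=[-1,-1,-1,-1,-1,-1,-1,-1,-1,-1,-1,-1,-1,-1,-1,-1,-1,-1,-1,-1])

```text
t: 3.37
tool_pos: [0.4862, 0.0271, 0.023]
tcp_rot: [0.998, -0.068, -0.001, -0.0]
wrist_force: [-5.6, 4.0, 3.6]
gripper_width: 0.0002
grasp_force: 2.5
```

```bash
python3 - <<'E'
from h import *
where()
E
```

```text
t 3.37 tcp dock [-235.2   99.4] z 23.0 yaw -0.1353 F [-5.6  4.   3.6]
```

Request:
apply_moves(twist=[[0,0,0],[0,0,0],[0,0,0],[0,0,0],[0,0,0],[0,0,0],[0,0,0],[0,0,0],[0,0,0],[0,0,0],[0,0,0],[0,0,0]], dp=[[2.5,0,0],[5,0,0],[7.5,0,0],[10,0,0],[12.5,0,0],[15,0,0],[17.5,0,0],[20,0,0],[22.5,0,0],[25,0,0],[27.5,0,0],[29,0,0]], fingers=[-1,-1,-1,-1,-1,-1,-1,-1,-1,-1,-1,-1])

```text
t: 4.37
tool_pos: [0.5163, 0.0231, 0.0233]
tcp_rot: [0.998, -0.067, 0.0, 0.0]
wrist_force: [-1.9, 0.8, -0.5]
gripper_width: 0.0001
grasp_force: 1.2
```

```bash
cat >> h.py <<'E'
def wray(uv,z):
    s=ctrl.get_state();c=ctrl.calibration("wrist");f=210/np.tan(np.radians(c["fovy"]/2))
    T=np.eye(4);T[:3,:3]=R.from_quat(s["tcp_rot"]).as_matrix();T[:3,3]=s["tool_pos"];M=T@c["tool_from_camera"]
    uv=np.atleast_2d(uv).astype(float)
    d=np.c_[(uv[:,0]-c["cx"])/f,-(uv[:,1]-c["cy"])/f,-np.ones(len(uv))]@M[:3,:3].T
    o=M[:3,3]; return (o+d*((z-o[2])/d[:,2])[:,None])[:,:2]
def teal(im):
    m=cv2.inRange(cv2.cvtColor(im,cv2.COLOR_BGR2HSV),(80,80,25),(100,255,255));m[:,:200]=0;return m
def snap(k):
    t=ctrl.camera("top")[:,:,::-1];w=ctrl.camera("wrist")[:,:,::-1]
    cv2.imwrite(f"pics/t{k}.png",t);cv2.imwrite(f"pics/w{k}.png",w)
    return t,w
E
python3 - <<'E'
from h import *
where();t,w=snap(2)
cv2.imwrite("pics/v2.png",np.hstack([cv2.resize(t[80:280,210:410],(400,400)),cv2.copyMakeBorder(cv2.resize(w,(400,300)),0,100,0,0,0)]))
E
```

```text
t 4.37 tcp dock [-204.7   99.5] z 23.3 yaw -0.1348 F [-1.9  0.8 -0.5]
```

View pics/v2.png

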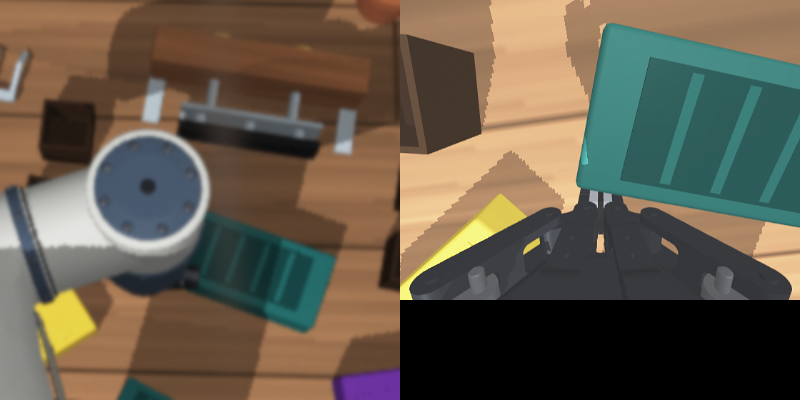

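The block has swung. The wrist view shows the near-left top corner at (577,187) and the near edge running to (800,227). In the top view the right end is at (335,255) and (305,330).

```bash
python3 - <<'E'
from h import *
a=wray([((577-400)*1.4,188*1.4),(399*1.4,227*1.4),((608-400)*1.4,24*1.4)],.055)
print("wrist dock",w2d(a).round(1)); v=w2d(a);print("rel yaw from near edge",np.arctan2(v[1,0]-v[0,0],v[0,1]-v[1,1]))
p=np.array([(335,252),(307,332)])/2+[210,80]
print("top: far-right top",w2d(ray("top",p[:1],.055)),"near-right bottom",w2d(ray("top",p[1:],0)))
m=teal(cv2.imread("pics/t2.png"));k=comp(m);print(cv2.approxPolyDP(k,3,True)[:,0].tolist())
E
```

```text
wrist dock [[-189.1  112.3]
 [-215.8  -24.4]
 [-104.4   95.1]]
rel yaw from near edge -0.19280148860583596
top: far-right top [[-140.00689479 -115.93518472]] near-right bottom [[-229.0837154  -104.60566109]]
[[314, 186], [304, 210], [310, 214], [305, 224], [325, 228], [361, 245], [365, 243], [377, 209]]
```

Request:
apply_moves(twist=[[0,0,0],[0,0,0],[0,0,0],[0,0,0],[0,0,0],[0,0,0],[0,0,0],[0,0,0],[0,0,0],[0,0,0],[0,0,0],[0,0,0],[0,0,0],[0,0,0],[0,0,0],[0,0,0],[0,0,0],[0,0,0],[0,0,0],[0,0,0]], dp=[[-10,0,0],[-30,0,0],[-50,0,0],[-60,10,0],[-60,35,0],[-60,65,0],[-60,95,0],[-60,125,0],[-60,155,0],[-60,180,0],[-60,189,0],[-57,190,0],[-52,190,0],[-48,190,0],[-45,190,0],[-43,190,0],[-41,190,0],[-39,190,0],[-37,190,0],[-35,190,0]], fingers=[-1,-1,-1,-1,-1,-1,-1,-1,-1,-1,-1,-1,-1,-1,-1,-1,-1,-1,-1,-1])

```text
t: 6.13
tool_pos: [0.4545, -0.1602, 0.023]
tcp_rot: [0.998, -0.067, -0.001, -0.0]
wrist_force: [-4.4, -0.5, 2.1]
gripper_width: 0.0003
grasp_force: 2.1
```

```bash
python3 - <<'E'
from h import *
where()
E
```

```text
t 6.13 tcp dock [-241.3  -90.5] z 23.0 yaw -0.1348 F [-4.4 -0.5  2.1]
```

Request:
apply_moves(twist=[[0,0,0],[0,0,0],[0,0,0],[0,0,0],[0,0,0],[0,0,0],[0,0,0],[0,0,0],[0,0,0],[0,0,0],[0,0,0],[0,0,0],[0,0,0],[0,0,0],[0,0,0],[0,0,0],[0,0,0],[0,0,0],[0,0,0],[0,0,0]], dp=[[3,0,0],[6,0,0],[9,0,0],[12,0,0],[15,0,0],[18,0,0],[21,0,0],[24,0,0],[27,0,0],[30,0,0],[33,0,0],[36,0,0],[39,0,0],[42,0,0],[45,0,0],[48,0,0],[51,0,0],[54,0,0],[57,0,0],[60,0,0]], fingers=[-1,-1,-1,-1,-1,-1,-1,-1,-1,-1,-1,-1,-1,-1,-1,-1,-1,-1,-1,-1])

```text
t: 7.8
tool_pos: [0.5156, -0.1685, 0.0233]
tcp_rot: [0.998, -0.067, 0.0, -0.0]
wrist_force: [-2.1, -0.8, 0.3]
gripper_width: 0.0001
grasp_force: 1.5
```

```bash
python3 - <<'E'
from h import *
where();t,w=snap(3)
cv2.imwrite("pics/v3.png",np.hstack([cv2.resize(t[80:280,210:410],(400,400)),cv2.copyMakeBorder(cv2.resize(w,(400,300)),0,100,0,0,0)]))
E
```

```text
t 7.8 tcp dock [-179.7  -90.5] z 23.3 yaw -0.1348 F [-2.1 -0.8  0.3]
```

View pics/v3.png

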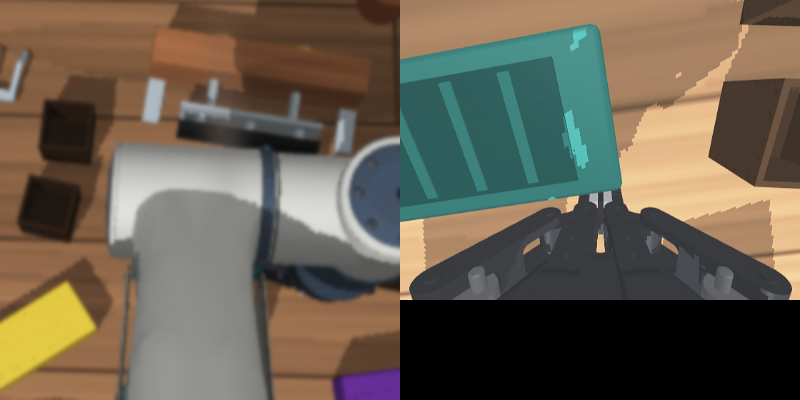

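The wrist view shows the near edge running (400,221)-(621,184), with the right corner just past the fingers and the far-right corner at (599,24). The arm hides the block in the top view.

```bash
cat >> h.py <<'E'
def wblock(pn,pe,side,hgt=.055):
    "two full-res wrist px on near top edge + corner index -> block pose in dock"
    v=w2d(wray(pn,hgt));yaw=np.arctan2(v[1,0]-v[0,0],v[0,1]-v[1,1])  # pn: left point, right point
    c=v[0] if side=="L" else v[1]
    e=np.array([np.cos(yaw),np.sin(yaw)]);n=np.array([-e[1],e[0]])
    mid=c+45*e+(-110 if side=="L" else 110)*n
    print("yaw",yaw.round(3),"mid",mid.round(1),"L",(mid+110*n).round(1),"R",(mid-110*n).round(1), "far corner meas",w2d(wray(pe,hgt)).round(1),"pred",(c+90*e).round(1))
E
python3 - <<'E'
from h import *
wblock([(0,221*1.4),(221*1.4,184.5*1.4)],[(200*1.4,24*1.4)],"R")
E
```

```text
yaw 0.18 mid [-136.8   13.2] L [-156.4  121.4] R [-117.1  -95. ] far corner meas [[-78.9 -90.9]] pred [-72.9 -87. ]
```

Right end leads by about 39 mm, so step 2 is met. Back to the left end now.

Request:
apply_moves(twist=[[0,0,0],[0,0,0],[0,0,0],[0,0,0],[0,0,0],[0,0,0],[0,0,0],[0,0,0],[0,0,0],[0,0,0],[0,0,0],[0,0,0],[0,0,0],[0,0,0],[0,0,0],[0,0,0],[0,0,0],[0,0,0],[0,0,0],[0,0,0]], dp=[[-10,0,0],[-30,0,0],[-50,0,0],[-60,-10,0],[-60,-35,0],[-60,-65,0],[-60,-95,0],[-60,-125,0],[-60,-155,0],[-60,-177,0],[-60,-186,0],[-55,-186,0],[-48,-186,0],[-43,-186,0],[-40,-186,0],[-38,-186,0],[-36,-186,0],[-34,-186,0],[-32,-186,0],[-30,-186,0]], fingers=[-1,-1,-1,-1,-1,-1,-1,-1,-1,-1,-1,-1,-1,-1,-1,-1,-1,-1,-1,-1])

```text
t: 9.57
tool_pos: [0.5106, 0.0197, 0.0233]
tcp_rot: [0.998, -0.067, -0.0, 0.0]
wrist_force: [0.7, 0.2, -0.2]
gripper_width: -0.0002
grasp_force: 0.0
```

```bash
python3 - <<'E'
from h import *
where()
E
```

```text
t 9.57 tcp dock [-210.    95.3] z 23.3 yaw -0.135 F [ 0.7  0.2 -0.2]
```

Request:
apply_moves(twist=[[0,0,0],[0,0,0],[0,0,0],[0,0,0],[0,0,0],[0,0,0],[0,0,0],[0,0,0],[0,0,0],[0,0,0],[0,0,0],[0,0,0],[0,0,0],[0,0,0],[0,0,0],[0,0,0],[0,0,0],[0,0,0],[0,0,0],[0,0,0]], dp=[[2,0,0],[4,0,0],[6,0,0],[8,0,0],[10,0,0],[12,0,0],[15,0,0],[18,0,0],[21,0,0],[24,0,0],[27,0,0],[30,0,0],[33,0,0],[36,0,0],[39,0,0],[42,0,0],[45,0,0],[48,0,0],[51,0,0],[54,0,0]], fingers=[-1,-1,-1,-1,-1,-1,-1,-1,-1,-1,-1,-1,-1,-1,-1,-1,-1,-1,-1,-1])

```text
t: 11.23
tool_pos: [0.5643, 0.0125, 0.0233]
tcp_rot: [0.998, -0.067, -0.0, 0.0]
wrist_force: [-3.4, 1.8, -0.0]
gripper_width: -0.0001
grasp_force: 1.5
```

```bash
python3 - <<'E'
from h import *
where();t,w=snap(4)
cv2.imwrite("pics/v4.png",np.hstack([cv2.resize(t[80:280,210:410],(400,400)),cv2.copyMakeBorder(cv2.resize(w,(400,300)),0,100,0,0,0)]))
E
```

```text
t 11.23 tcp dock [-155.8   95.4] z 23.3 yaw -0.1348 F [-3.4  1.8 -0. ]
```

View pics/v4.png

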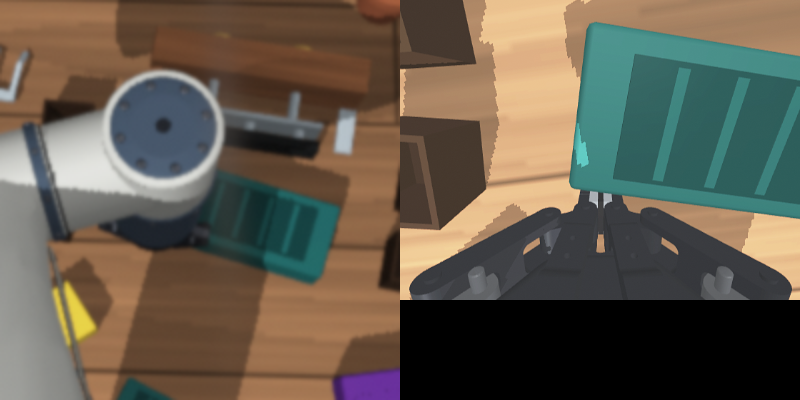

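The wrist view shows the near edge at (570,188)-(800,218) and the left far corner at (590,23). The top view shows the right end at (340,203)/(318,283), still clear of the pad.

```bash
python3 - <<'E'
from h import *
wblock([(170*1.4,189*1.4),(399*1.4,218.5*1.4)],[(190*1.4,23*1.4)],"L")
p=np.array([(340,203),(318,283)])/2+[210,80]
print("top: far-right top",w2d(ray("top",p[:1],.055)),"near-right bottom",w2d(ray("top",p[1:],0)))
E
```

```text
yaw -0.142 mid [-111.5   -2.8] L [-95.9 106.1] R [-127.1 -111.7] far corner meas [[-54.7  99.6]] pred [-51.4  99.7]
top: far-right top [[ -81.25360768 -114.6008941 ]] near-right bottom [[-168.19532056 -110.14601206]]
```

Request:
apply_moves(twist=[[0,0,0],[0,0,0],[0,0,0],[0,0,0],[0,0,0],[0,0,0],[0,0,0],[0,0,0],[0,0,0],[0,0,0],[0,0,0],[0,0,0]], dp=[[2,0,0],[4,0,0],[6,0,0],[8,0,0],[10,0,0],[12,0,0],[14,0,0],[16,0,0],[18,0,0],[20,0,0],[22,0,0],[24,0,0]], fingers=[-1,-1,-1,-1,-1,-1,-1,-1,-1,-1,-1,-1])

```text
t: 12.33
tool_pos: [0.5879, 0.0093, 0.0233]
tcp_rot: [0.998, -0.067, -0.0, 0.0]
wrist_force: [-3.8, 2.3, 2.7]
gripper_width: -0.0003
grasp_force: 2.0
```

Request:
apply_moves(twist=[[0,0,0],[0,0,0],[0,0,0]], dp=[[1,0,0],[2,0,0],[3,0,0]], fingers=[-1,-1,-1])

```text
t: 12.58
tool_pos: [0.5908, 0.009, 0.0233]
tcp_rot: [0.998, -0.067, -0.0, 0.0]
wrist_force: [-3.6, 1.3, 1.8]
gripper_width: 0.0001
grasp_force: 2.0
```

Request:
apply_moves(twist=[[0,0,0],[0,0,0],[0,0,0]], dp=[[1,0,0],[2,0,0],[3,0,0]], fingers=[-1,-1,-1])

```text
t: 12.83
tool_pos: [0.5938, 0.0086, 0.0233]
tcp_rot: [0.998, -0.067, 0.0, 0.0]
wrist_force: [-3.3, 2.5, 1.9]
gripper_width: -0.0002
grasp_force: 2.0
```

Nothing felt yet, so I go on in small feeling steps.

Request:
apply_moves(twist=[[0,0,0],[0,0,0]], dp=[[1,0,0],[2,0,0]], fingers=[-1,-1])

```text
t: 13.0
tool_pos: [0.5958, 0.0083, 0.0233]
tcp_rot: [0.998, -0.067, 0.0, 0.0]
wrist_force: [-3.5, 1.3, 2.2]
gripper_width: 0.0003
grasp_force: 2.0
```

Request:
apply_moves(twist=[[0,0,0],[0,0,0]], dp=[[1,0,0],[2,0,0]], fingers=[-1,-1])

```text
t: 13.17
tool_pos: [0.5973, 0.008, 0.0232]
tcp_rot: [0.998, -0.067, -0.0, 0.0]
wrist_force: [-6.2, 2.5, 4.1]
gripper_width: 0.0001
grasp_force: 3.4
```

Request:
apply_moves(twist=[[0,0,0],[0,0,0]], dp=[[1,0,0],[2,0,0]], fingers=[-1,-1])

```text
t: 13.33
tool_pos: [0.5983, 0.0079, 0.0232]
tcp_rot: [0.998, -0.067, -0.001, 0.0]
wrist_force: [-9.5, 3.7, 7.0]
gripper_width: 0.0002
grasp_force: 5.2
```

Pad felt, at about 3 N and then about 6 N. I hold briefly, then measure.

Request:
apply_moves(twist=[[0,0,0],[0,0,0]], dp=[[0,0,0],[0,0,0]], fingers=[-1,-1])

```text
t: 13.5
tool_pos: [0.5983, 0.0079, 0.0232]
tcp_rot: [0.998, -0.067, -0.001, 0.0]
wrist_force: [-7.8, 2.4, 6.2]
gripper_width: -0.0002
grasp_force: 4.3
```

```bash
python3 - <<'E'
from h import *
where();t,w=snap(5)
cv2.imwrite("pics/v5.png",np.hstack([cv2.resize(t[80:280,210:410],(400,400)),cv2.copyMakeBorder(cv2.resize(w,(400,300)),0,100,0,0,0)]))
E
```

```text
t 13.5 tcp dock [-121.4   95.5] z 23.2 yaw -0.135 F [-7.8  2.4  6.2]
```

View pics/v5.png

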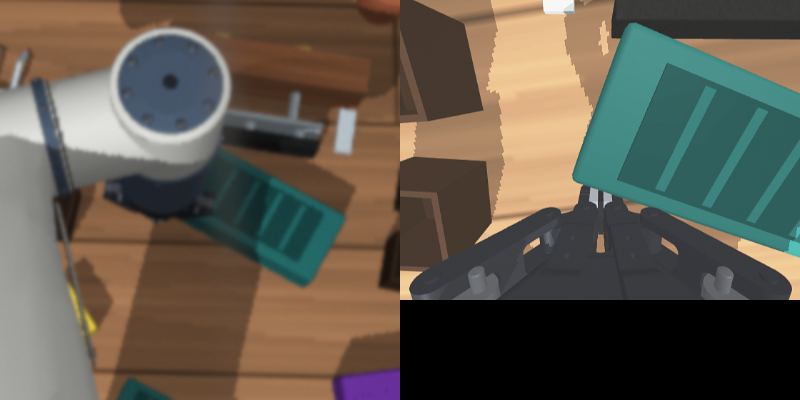

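The wrist view shows the left-front corner at (632,24) against the pad, whose edge runs level at row 38, so the tool yaw agrees with the pad's. The near edge is (573,178)-(790,250).

```bash
python3 - <<'E'
from h import *
wblock([(173*1.4,180*1.4),(389*1.4,251*1.4)],[(232*1.4,24*1.4)],"L")
p=np.array([(345,213),(308,287)])/2+[210,80]
print("top: far-right top",w2d(ray("top",p[:1],.055)),"near-right bottom",w2d(ray("top",p[1:],0)))
print("pad edge",w2d(wray([(215*1.4,38*1.4),(399*1.4,39*1.4)],.05)))
E
```

```text
yaw -0.349 mid [-96.1  -8.3] L [-58.4  95.1] R [-133.7 -111.6] far corner meas [[-21.3  79.9]] pred [-16.1  79.7]
top: far-right top [[ -92.21282457 -121.77994919]] near-right bottom [[-174.97184928  -98.88688325]]
pad edge [[-26.16839482  87.44261813]
 [-26.62947481  -4.09464762]]
```

Step 3 is met with the left end about 75 mm ahead. I go round to the right end.

Request:
apply_moves(twist=[[0,0,0],[0,0,0],[0,0,0],[0,0,0],[0,0,0],[0,0,0],[0,0,0],[0,0,0],[0,0,0],[0,0,0],[0,0,0],[0,0,0],[0,0,0],[0,0,0],[0,0,0],[0,0,0],[0,0,0],[0,0,0],[0,0,0],[0,0,0]], dp=[[-3,0,0],[-15,0,0],[-40,0,0],[-65,0,0],[-85,10,0],[-87,35,0],[-87,65,0],[-87,95,0],[-87,125,0],[-87,150,0],[-87,170,0],[-85,175,0],[-80,175,0],[-76,175,0],[-73,175,0],[-71,175,0],[-69,175,0],[-67,175,0],[-65,175,0],[-63,175,0]], fingers=[-1,-1,-1,-1,-1,-1,-1,-1,-1,-1,-1,-1,-1,-1,-1,-1,-1,-1,-1,-1])

```text
t: 15.27
tool_pos: [0.5122, -0.1569, 0.0228]
tcp_rot: [0.998, -0.067, -0.002, -0.0]
wrist_force: [-5.3, 0.2, 1.2]
gripper_width: 0.0001
grasp_force: 1.8
```

Request:
apply_moves(twist=[[0,0,0],[0,0,0],[0,0,0],[0,0,0],[0,0,0],[0,0,0],[0,0,0],[0,0,0],[0,0,0],[0,0,0],[0,0,0],[0,0,0]], dp=[[2,0,0],[4,0,0],[6,0,0],[8,0,0],[10,0,0],[12,0,0],[14,0,0],[16,0,0],[18,0,0],[20,0,0],[22,0,0],[24,0,0]], fingers=[-1,-1,-1,-1,-1,-1,-1,-1,-1,-1,-1,-1])

```text
t: 16.27
tool_pos: [0.5377, -0.1604, 0.0233]
tcp_rot: [0.998, -0.067, -0.0, 0.0]
wrist_force: [-3.7, -0.7, 1.5]
gripper_width: -0.0001
grasp_force: 1.7
```

```bash
python3 - <<'E'
from h import *
where();t,w=snap(6)
cv2.imwrite("pics/v6.png",np.hstack([cv2.resize(t[80:280,210:410],(400,400)),cv2.copyMakeBorder(cv2.resize(w,(400,300)),0,100,0,0,0)]))
E
```

```text
t 16.27 tcp dock [-158.8  -79.6] z 23.3 yaw -0.1348 F [-3.7 -0.7  1.5]
```

View pics/v6.png

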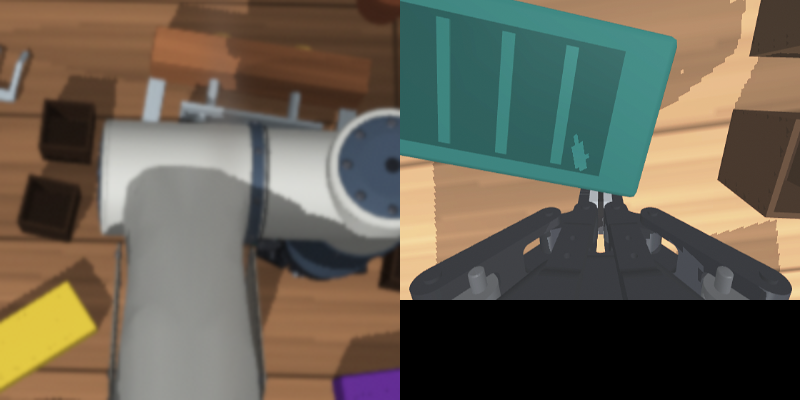

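The wrist view shows the near edge at (400,153)-(632,195) and the far-right corner at (676,40). The right end is coming up.

```bash
python3 - <<'E'
from h import *
wblock([(0,154*1.4),(234*1.4,195.5*1.4)],[(276*1.4,39*1.4)],"R")
E
```

```text
yaw -0.194 mid [-82.5  -0.7] L [-61.4 107.2] R [-103.7 -108.7] far corner meas [[ -64.6 -116.3]] pred [ -59.6 -117.3]
```

Request:
apply_moves(twist=[[0,0,0],[0,0,0],[0,0,0],[0,0,0],[0,0,0],[0,0,0],[0,0,0],[0,0,0],[0,0,0],[0,0,0],[0,0,0],[0,0,0],[0,0,0],[0,0,0]], dp=[[2,0,0],[4,0,0],[6,0,0],[8,0,0],[10,0,0],[12,0,0],[14,0,0],[16,0,0],[18,0,0],[20,0,0],[22,0,0],[24,0,0],[26,0,0],[28,0,0]], fingers=[-1,-1,-1,-1,-1,-1,-1,-1,-1,-1,-1,-1,-1,-1])

```text
t: 17.53
tool_pos: [0.5655, -0.1642, 0.0233]
tcp_rot: [0.998, -0.067, 0.0, 0.0]
wrist_force: [-3.1, -2.1, 0.7]
gripper_width: -0.0004
grasp_force: 1.7
```

```bash
python3 - <<'E'
from h import *
where();t,w=snap(7);cv2.imwrite("pics/v7.png",w)
m=teal(w);m=cv2.inRange(cv2.cvtColor(w,cv2.COLOR_BGR2HSV),(80,80,60),(100,255,255));k=comp(m)
# lowest teal px per column = near edge
cols=np.arange(5,230,5);low=[np.where(m[:,c])[0].max() for c in cols]
print(list(zip(cols,low))[::4]);print(cv2.approxPolyDP(k,6,True)[:,0].tolist())
f=np.polyfit(cols,low,1);print(f)
wblock([(0,f[1]),(k[:,0].max(),np.polyval(f,k[:,0].max()))],[(300,50)],"R")
E
```

```text
t 17.53 tcp dock [-130.8  -79.5] z 23.3 yaw -0.1349 F [-3.1 -2.1  0.7]
[(np.int64(5), np.int64(257)), (np.int64(25), np.int64(258)), (np.int64(45), np.int64(259)), (np.int64(65), np.int64(260)), (np.int64(85), np.int64(261)), (np.int64(105), np.int64(262)), (np.int64(125), np.int64(263)), (np.int64(145), np.int64(263)), (np.int64(165), np.int64(264)), (np.int64(185), np.int64(265)), (np.int64(205), np.int64(266)), (np.int64(225), np.int64(267))]
[[0, 21], [0, 257], [331, 270], [358, 54], [353, 43]]
[4.38471673e-02 2.57135354e+02]
yaw -0.049 mid [-69.1  -5. ] L [-63.7 104.8] R [ -74.5 -114.9] far corner meas [[-35.2 -86.7]] pred [ -29.5 -117.1]
```

Yaw is now −0.05. A few more small steps while feeling for the pad.

Request:
apply_moves(twist=[[0,0,0],[0,0,0],[0,0,0],[0,0,0],[0,0,0],[0,0,0]], dp=[[1,0,0],[2,0,0],[3,0,0],[4,0,0],[5,0,0],[6,0,0]], fingers=[-1,-1,-1,-1,-1,-1])

```text
t: 18.13
tool_pos: [0.5713, -0.165, 0.0233]
tcp_rot: [0.998, -0.067, -0.0, 0.0]
wrist_force: [-3.7, -2.3, 0.6]
gripper_width: -0.0001
grasp_force: 1.8
```

```bash
cat >> h.py <<'E'
def wyaw(n,c0,c1):
    where();t,w=snap(n);m=cv2.inRange(cv2.cvtColor(w,cv2.COLOR_BGR2HSV),(80,80,60),(100,255,255));k=comp(m)
    cols=np.arange(c0,c1,5);low=np.array([np.where(m[:320,c])[0].max() for c in cols])
    f=np.polyfit(cols,low,1);r=low-np.polyval(f,cols);ok=abs(r)<2;f=np.polyfit(cols[ok],low[ok],1)
    v=w2d(wray([(c0,np.polyval(f,c0)),(c1,np.polyval(f,c1))],.055))
    print("yaw",np.arctan2(v[1,0]-v[0,0],v[0,1]-v[1,1]).round(4),"near edge",v.round(1).tolist(),ok.mean())
    P=cv2.approxPolyDP(k,6,True)[:,0];print(P.tolist(),w2d(wray(P,.055)).round(0).tolist())
E
python3 -c "
from h import *
wyaw(8,5,230)"
```

```text
t 18.13 tcp dock [-125.   -79.6] z 23.3 yaw -0.1348 F [-3.7 -2.3  0.6]
yaw -0.0171 near edge [[-110.4, 34.7], [-112.0, -59.1]] 1.0
[[0, 32], [0, 266], [332, 268], [347, 42]] [[-24.0, 13.0], [-111.0, 37.0], [-112.0, -102.0], [-27.0, -103.0]]
```

Nearly square (−0.017), middle at about y=+5 mm. Now I press at the middle.

Request:
apply_moves(twist=[[0,0,0],[0,0,0],[0,0,0],[0,0,0],[0,0,0],[0,0,0],[0,0,0],[0,0,0],[0,0,0],[0,0,0],[0,0,0],[0,0,0]], dp=[[-5,0,0],[-15,0,0],[-15,-20,0],[-15,-45,0],[-15,-70,0],[-15,-82,0],[-12,-82,0],[-8,-82,0],[-5,-82,0],[-2,-82,0],[0,-82,0],[1,-82,0]], fingers=[-1,-1,-1,-1,-1,-1,-1,-1,-1,-1,-1,-1])

```text
t: 19.23
tool_pos: [0.5835, -0.0846, 0.0232]
tcp_rot: [0.998, -0.068, 0.0, -0.0]
wrist_force: [-0.4, -0.3, 0.1]
gripper_width: 0.0
grasp_force: 0.0
```

Request:
apply_moves(twist=[[0,0,0],[0,0,0]], dp=[[1,0,0],[2,0,0]], fingers=[-1,-1])

```text
t: 19.4
tool_pos: [0.5837, -0.0846, 0.023]
tcp_rot: [0.998, -0.068, -0.002, 0.0]
wrist_force: [-6.3, -0.2, 3.9]
gripper_width: -0.0003
grasp_force: 3.4
```

Request:
apply_moves(twist=[[0,0,0],[0,0,0]], dp=[[1,0,0],[2,0,0]], fingers=[-1,-1])

```text
t: 19.57
tool_pos: [0.5844, -0.0847, 0.0229]
tcp_rot: [0.998, -0.068, -0.003, 0.0]
wrist_force: [-8.9, 0.9, 5.7]
gripper_width: 0.0002
grasp_force: 4.2
```

Request:
apply_moves(twist=[[0,0,0],[0,0,0],[0,0,0]], dp=[[1,0,0],[2,0,0],[2,0,0]], fingers=[-1,-1,-1])

```text
t: 19.82
tool_pos: [0.5865, -0.085, 0.0229]
tcp_rot: [0.998, -0.068, -0.003, 0.0]
wrist_force: [-7.4, -0.1, 4.7]
gripper_width: -0.0003
grasp_force: 3.8
```

```bash
python3 -c "
from h import *
wyaw(9,5,200)"
```

```text
t 19.82 tcp dock [-120.7    1.8] z 22.9 yaw -0.1354 F [-7.4 -0.1  4.7]
yaw -0.0143 near edge [[-106.5, 115.6], [-107.7, 34.7]] 0.8717948717948718
[[0, 34], [0, 231], [14, 267], [526, 267], [559, 151], [559, 42]] [[-21.0, 94.0], [-90.0, 113.0], [-106.0, 112.0], [-107.0, -101.0], [-59.0, -102.0], [-23.0, -92.0]]
```

Request:
apply_moves(twist=[[0,0,0],[0,0,0]], dp=[[0.7,0,0],[1.4,0,0]], fingers=[-1,-1])

```text
t: 20.08
tool_pos: [0.5871, -0.0851, 0.0229]
tcp_rot: [0.998, -0.068, -0.003, 0.0]
wrist_force: [-10.6, 0.7, 8.0]
gripper_width: -0.0003
grasp_force: 5.5
```

Request:
apply_moves(twist=[[0,0,0],[0,0,0]], dp=[[0.7,0,0],[1.4,0,0]], fingers=[-1,-1])

```text
t: 20.25
tool_pos: [0.5879, -0.0854, 0.0229]
tcp_rot: [0.998, -0.068, -0.004, 0.0]
wrist_force: [-12.5, 0.7, 9.9]
gripper_width: 0.0001
grasp_force: 6.4
```

Request:
apply_moves(twist=[[0,0,0],[0,0,0]], dp=[[0.7,0,0],[1.4,0,0]], fingers=[-1,-1])

```text
t: 20.42
tool_pos: [0.5886, -0.0857, 0.0228]
tcp_rot: [0.998, -0.068, -0.005, 0.0]
wrist_force: [-14.5, 0.8, 10.1]
gripper_width: 0.0004
grasp_force: 7.2
```

Request:
apply_moves(twist=[[0,0,0],[0,0,0],[0,0,0],[0,0,0],[0,0,0]], dp=[[0.8,0,0],[0.8,0,0],[0.8,0,0],[0.8,0,0],[0.8,0,0]], fingers=[-1,-1,-1,-1,-1])

```text
t: 20.83
tool_pos: [0.589, -0.0858, 0.0227]
tcp_rot: [0.998, -0.068, -0.005, 0.0]
wrist_force: [-15.2, 0.7, 10.3]
gripper_width: -0.0
grasp_force: 7.3
```

```bash
python3 -c "
from h import *
wyaw(10,30,200)"
```

```text
t 20.83 tcp dock [-118.1    1.3] z 22.7 yaw -0.1357 F [-15.2   0.7  10.3]
yaw -0.011 near edge [[-104.6, 104.8], [-105.4, 34.2]] 1.0
[[0, 36], [0, 236], [12, 269], [519, 272], [527, 265], [559, 151], [559, 39]] [[-19.0, 93.0], [-90.0, 113.0], [-104.0, 112.0], [-106.0, -99.0], [-103.0, -102.0], [-56.0, -102.0], [-20.0, -92.0]]
```

Part of the push goes into downward drag (Fz about 10 N). I ease the tool up slightly so Fx reads the pad more truly.

Request:
apply_moves(twist=[[0,0,0],[0,0,0]], dp=[[0,0,-0.5],[0,0,-0.8]], fingers=[-1,-1])

```text
t: 21.1
tool_pos: [0.589, -0.0858, 0.0228]
tcp_rot: [0.998, -0.068, -0.005, 0.0]
wrist_force: [-11.3, -0.3, 2.9]
gripper_width: 0.0003
grasp_force: 5.7
```

Request:
apply_moves(twist=[[0,0,0],[0,0,0]], dp=[[0,0,-0.5],[0,0,-0.8]], fingers=[-1,-1])

```text
t: 21.27
tool_pos: [0.5891, -0.0858, 0.0228]
tcp_rot: [0.998, -0.068, -0.005, 0.0]
wrist_force: [-9.0, -0.8, -1.7]
gripper_width: -0.0001
grasp_force: 4.3
```

Request:
apply_moves(twist=[[0,0,0],[0,0,0],[0,0,0]], dp=[[0.7,0,0],[1.4,0,-0.3],[2.0,0,-0.5]], fingers=[-1,-1,-1])

```text
t: 21.52
tool_pos: [0.5901, -0.086, 0.0229]
tcp_rot: [0.998, -0.068, -0.006, 0.0]
wrist_force: [-11.8, -0.2, 0.2]
gripper_width: -0.0001
grasp_force: 5.9
```

Request:
apply_moves(twist=[[0,0,0],[0,0,0]], dp=[[0.7,0,-0.3],[1.2,0,-0.5]], fingers=[-1,-1])

```text
t: 21.68
tool_pos: [0.5908, -0.086, 0.023]
tcp_rot: [0.998, -0.068, -0.007, 0.0]
wrist_force: [-12.1, -0.4, -0.6]
gripper_width: 0.0001
grasp_force: 6.1
```

Request:
apply_moves(twist=[[0,0,0],[0,0,0],[0,0,0]], dp=[[0.6,0,-0.2],[1.2,0,-0.4],[1.2,0,-0.4]], fingers=[-1,-1,-1])

```text
t: 21.93
tool_pos: [0.5914, -0.0861, 0.023]
tcp_rot: [0.998, -0.068, -0.007, 0.0]
wrist_force: [-12.7, 0.7, -0.4]
gripper_width: -0.0001
grasp_force: 6.3
```

Request:
apply_moves(twist=[[0,0,0],[0,0,0],[0,0,0]], dp=[[0.4,0,-0.1],[0.4,0,-0.1],[0.4,0,-0.1]], fingers=[-1,-1,-1])

```text
t: 22.18
tool_pos: [0.5915, -0.0861, 0.023]
tcp_rot: [0.998, -0.068, -0.008, 0.0]
wrist_force: [-13.4, 0.5, -0.8]
gripper_width: 0.0002
grasp_force: 6.6
```

Request:
apply_moves(twist=[[0,0,0],[0,0,0],[0,0,0],[0,0,0]], dp=[[0.5,0,-0.2],[1.0,0,-0.3],[1.0,0,-0.3],[1.0,0,-0.3]], fingers=[-1,-1,-1,-1])

```text
t: 22.52
tool_pos: [0.592, -0.0862, 0.023]
tcp_rot: [0.998, -0.068, -0.008, 0.0]
wrist_force: [-13.9, 0.6, -2.0]
gripper_width: -0.0001
grasp_force: 7.0
```

```bash
python3 -c "
from h import *
wyaw(11,30,200)"
```

```text
t 22.52 tcp dock [-115.     1.3] z 23.0 yaw -0.137 F [-13.9   0.6  -2. ]
yaw -0.0132 near edge [[-101.4, 105.0], [-102.3, 34.3]] 1.0
[[0, 36], [0, 235], [12, 269], [518, 272], [527, 265], [559, 152], [559, 39]] [[-15.0, 93.0], [-86.0, 113.0], [-101.0, 112.0], [-103.0, -99.0], [-100.0, -102.0], [-53.0, -102.0], [-17.0, -92.0]]
```

Request:
apply_moves(twist=[[0,0,0],[0,0,0],[0,0,0]], dp=[[-0.8,0,0],[-1.6,0,0.2],[-2.2,0,0.4]], fingers=[-1,-1,-1])

```text
t: 22.87
tool_pos: [0.5919, -0.0862, 0.023]
tcp_rot: [0.998, -0.068, -0.006, 0.0]
wrist_force: [-8.6, -0.9, -4.7]
gripper_width: 0.0001
grasp_force: 3.9
```

Request:
apply_moves(twist=[[0,0,0],[0,0,0]], dp=[[-0.6,0,0],[-1.2,0,0]], fingers=[-1,-1])

```text
t: 23.03
tool_pos: [0.5914, -0.0859, 0.0233]
tcp_rot: [0.998, -0.068, -0.005, 0.0]
wrist_force: [-6.7, -1.2, -3.9]
gripper_width: -0.0004
grasp_force: 3.3
```

Request:
apply_moves(twist=[[0,0,0],[0,0,0]], dp=[[-0.6,0,0],[-1.2,0,0]], fingers=[-1,-1])

```text
t: 23.2
tool_pos: [0.5911, -0.0857, 0.0238]
tcp_rot: [0.998, -0.068, -0.004, 0.0]
wrist_force: [-5.5, 0.5, -2.5]
gripper_width: 0.0001
grasp_force: 2.7
```

The forward and backward readings bracket the pad at about 10.5 N with about 3 N of bench friction, so the press is good. I let go gently.

Request:
apply_moves(twist=[[0,0,0],[0,0,0],[0,0,0],[0,0,0],[0,0,0],[0,0,0],[0,0,0],[0,0,0],[0,0,0],[0,0,0],[0,0,0],[0,0,0],[0,0,0],[0,0,0],[0,0,0],[0,0,0]], dp=[[-0.5,0,0],[-1,0,0],[-1.5,0,0],[-2,0,0],[-2.5,0,0],[-3,0,0],[-3.5,0,0],[-4,0,0],[-5,0,0],[-7,0,0],[-12,0,0],[-20,0,0],[-30,0,0],[-40,0,-5],[-40,0,-5],[-40,0,-5]], fingers=[-1,-1,-1,-1,-1,-1,-1,-1,-1,-1,-1,-1,-1,-1,-1,-1])

```text
t: 24.53
tool_pos: [0.5561, -0.08, 0.0326]
tcp_rot: [0.998, -0.067, 0.001, -0.0]
wrist_force: [0.4, -0.3, -0.0]
gripper_width: -0.0001
grasp_force: 0.0
```

```bash
python3 -c "
from h import *
wyaw(12,60,200)
cv2.imwrite('pics/v12.png',cv2.imread('pics/w12.png'))"
```

```text
t 24.53 tcp dock [-151.4    2.7] z 32.6 yaw -0.1342 F [ 0.4 -0.3 -0. ]
yaw -0.0028 near edge [[-105.6, 93.5], [-105.8, 35.4]] 1.0
[[0, 0], [0, 135], [12, 181], [23, 187], [521, 190], [532, 179], [559, 71], [559, 0]] [[-38.0, 100.0], [-84.0, 113.0], [-103.0, 113.0], [-105.0, 109.0], [-107.0, -98.0], [-102.0, -102.0], [-61.0, -102.0], [-38.0, -96.0]]
```

View pics/v12.png

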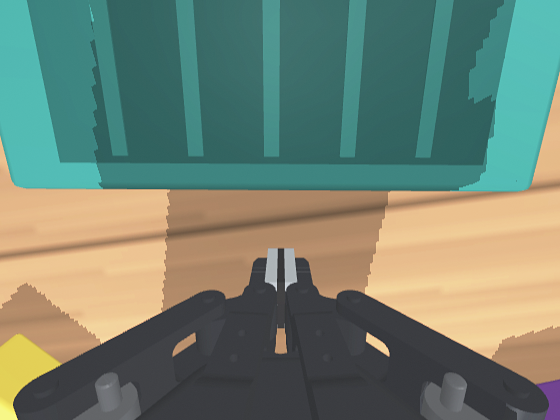

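The fingers stand clear, about 35 mm behind the block. It is square (its near edge is level at row 189) and centred to about 5 mm. It settled back about 3.5 mm, so roughly 3 N remains on the pad. Handing in.

```bash
python3 -c "
from rig import ctrl
print(ctrl.finish_job())"
```

```text
the job is handed in; nothing more can be done
None
```

I walked the block left, right, left to the pad, squared it up, pressed it home to about 10 N and released it, then handed the job in at about 24.5 s; by my measurements it stands square, about 5 mm off the pad's middle line, with roughly 3 N still on the pad, and I got no verdict back from the judging.

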